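# Flip the port leaf and hold the bleed coupler snapped on its nipple

### The job

Bleed the pressure port: flip its hinged leaf right over onto the sloping bed so that the nipple faces up, then press the steel bleed coupler squarely onto the tilted nipple until both claws snap over its flange. Finish still gripping the coupler and pushing it fully home against the valve spring, so that the valve stays open: do not let go. Leave the sample pot, the beaker and the metal ring where they stand.

Things in the scene. Friction and masses are not known exactly. Their poses are not given: they have to be found in the camera images.
- port_base: fixed grey base of the port, foot 225 x 120 mm; two lugs carry the hinge, 65 mm above the worktop; a bed sloping up at 30 degrees lies behind the hinge (away from the robot), two rests before it. Origin on the worktop under the hinge's middle; x points from the rests to the bed, y along the hinge.
- port_leaf (a joint): hinge angle, rad, of the leaf, an aluminium plate 84 x 80 x 12 mm. 0: level on the rests, on the robot's side of the hinge, nipple underneath. Grows as the free edge goes up and over. 2.618 (150 degrees): its stop, on the bed, nipple up and leaning 30 degrees from vertical toward the rests' side. Stiff hinge (0.2 N m): the leaf stays where it is left.
- leaf_hinge (a point): point on the hinge axis at the middle of the leaf, turning with the leaf. Its y axis is the hinge axis (level); positive turning about y opens the leaf. Its x axis points from the leaf's free edge to the hinge.
- leaf_pin (a point): handle of the leaf: middle of the free part of a round steel pin, 10 mm in diameter, parallel to the hinge, 85 mm from its axis, sticking out 64 mm from the leaf's side (+y, the robot's left) at the free edge; 15 mm knob at its end. The point is 33 mm from the leaf's side. It can be pinched from straight above and turns between the fingers. Axes as leaf_hinge.
- nipple_seat (a point): foot of the nipple, on the leaf face underneath at the start, 45 mm from the hinge. z points along the nipple INTO the leaf (the way to press), y along the hinge. Nipple: brass post, 14 mm thick, 26 mm tall, coned tip; the 6.6 mm valve stem in it reaches 40 mm from the seat. Beside it at +y and -y two steel claws, 20 mm wide, 25 mm tall, 17.5 to 27.5 mm from the axis, flared at the top.
- claw_0 (a joint): outward slide of the claw on the +y side, m. 0 is closed; the coupler's flange spreads it about 3 mm, and it springs back to 0 over the flange when the mouth is about 3 mm from the seat. Pushing the flange between both claws takes about 10 N.
- claw_1 (a joint): the same for the claw on the -y side.
- valve_stem (a joint): how far the valve stem is pushed in, m. 0 is shut (stem out). The coupler's bore floor meets the stem when the mouth is 8 mm from the seat and pushes it in; about 0.008 when the coupler is fully home, flange on the seat. Its spring then pushes back with about 7 N. Let go, it lifts the coupler some 3 mm up against the claws, to about 0.005.
- coupler: bleed coupler, a loose turned-steel part, about 0.2 kg, standing upright on the worktop, mouth down. 85 mm tall; round grip 30 mm in diameter; flange at the foot 40 mm in diameter, 8 mm thick; blind bore from below 17 mm in diameter, 32 mm deep. Origin at the centre of its mouth (underside), z along its axis toward the blind top. Turning about its axis does not matter.
- coupler_mouth (a point): centre of the coupler's mouth (same point as its origin); axes as the coupler's.
- sample_pot: bystander: plastic sample pot with lid, 46 mm in diameter, 44 mm tall; origin at the centre of its underside. It stands on the same side as the coupler, sometimes in its place.
- beaker: bystander: white plastic beaker, 55 mm in diameter, 68 mm tall; origin at the centre of its underside.
- empty_ring: bystander: empty metal ring, 91 mm in diameter, 40 mm tall; origin at the centre of its underside.

How it is judged:
By the outcome, as a careful person would: the job done as asked, in the order asked, and still so for the second after the job is handed in, while the arm keeps its last pose, push and grip.
It also fails if it takes over 61 s, if anything falls off the work surface, if the arm or the gripper's body presses on something with over 40 N, if the wrist force passes 120 N, or if a joint passes its speed limit or range.

### The arm

A 6-joint arm with a two-finger parallel gripper is mounted at the origin on a cart in front of the work surface, level with it; the furniture and walls round the work are solid. World frame = base frame: x ahead of the robot, y to its left, z up, the work surface at z = 0. Lengths are in m, angles in rad, forces in N, time in s.
With the tool pointing down it reaches from about 0.275 to 0.75 m from the base axis. Payload 10.2 kg.
Tool frame: the origin (TCP) lies midway between the tips of the shut fingers; the grasp point (between the pads) lies 19 mm behind it (env.hold_point_z is the distance from the TCP to the grasp point, in m); z points along the fingers, y is the line along which they close (so a half turn about z gives the same grasp; the last joint's range is limited). The gripper opens to 85 mm and grips with 20 to 120 N. Pads are 22 mm wide; open, the fingers measure 114 mm over their backs; the gripper's body (76 mm by 85 mm) begins 54 mm behind the grasp point. The pads swing forward as they close: fully open they stand 13 mm farther back than shut.
Start: joints at [-1.326, 0.313, 1.498, -0, 1.331, -0.223], TCP at [0.237, -0.469, 0.231] pointing down, gripper open.
Joint ranges: [-2.94, 2.94], [-0.97, 2.17], [0.19, 2.56], [-1.23, 4.37], [0.02, 3.11], [-2.88, 2.88]. Speed limits (rad/s): [2.39, 2.39, 3.01, 3.14, 3.14, 3.14].

### API

Orientations are given as a unit quaternion [x, y, z, w].
In Python, from bench import env, kinematics, monitor, eyes, job gives the robot as it stands. The module is installed in compiled form; this text tells all that it offers. Calls block until the motion is done:
- env.reach(position, orientation): joint-space move of the TCP to a pose.
- env.movel(position, velocity=0.15, frame=None, guard=None): straight line of the TCP; frame=None keeps the orientation; velocity is the mean speed in m/s. With guard (N) it stops when the force on the tool has changed by that much, and returns True; else False.
- env.set_joints(angles): joint-space move.
- env.release() and env.close_gripper(effort=None): open the fingers fully, or close them until they stop; effort is the grip in N (None keeps the last).
- env.hold(seconds).
- kinematics.ik(position, orientation): joint angles nearest the present ones, or None.
- monitor.sense(): the state.
- eyes.grab_frame(name): name is "scene" or "top" or "wrist"; returns a dict with "frame" (384x512x3 uint8, red, green, blue), "mtx" (3x3 intrinsics, pixels), "k1" (the pictures are not rectified: a ray, as slopes to the right and down, at radius r is drawn at 1 + k1 r^2 times it, then the intrinsics apply), "view" (4x4, takes a point from world to camera coordinates). Camera axes: x right, y down, z forward; pixel columns grow to the right and rows downward; lengths in m; the calibration is good to about 2 mm. A picture is of the moment at which its call begins. There is no depth.
A pose or a line that the arm cannot do raises env.MotionError and nothing moves.
- job.hand_in(): hands the job in; it is judged then, once.
The state is a dict: "clock": time; "joints": joint angles; "qvel": joint speeds; "joint_efforts": joint torques, N m; "position": TCP position; "ee_rot": TCP orientation; "contact_force": force on the tool from outside, world axes, zero at the start; "ft_torque": the same for the moment, N m; "finger_gap": opening from 0.0 (shut) to 1.0 (fully open); "gripper_force": force on a finger pad.
Only numpy, scipy, OpenCV 4.12 (cv2) and the standard library are available. Lean on these libraries where they do the work, as an engineer would, in place of code of your own. Each camera call takes 0.05 s, during which the arm holds its last target. There are 200 camera calls.

## Working session

There is one attempt and no reset: what is moved stays moved. The work goes in short steps, each a Python script; the robot and the scene stay as the last script left them, time stands still between calls to the robot, and variables do not carry over. Pictures are saved under pics/ and viewed, at most 10 in all, crops included, and the job is handed in when it is done.

```bash
mkdir -p pics; ls; python3 - <<'E'
from bench import env, kinematics, monitor, eyes, job
import cv2, numpy as np
np.set_printoptions(precision=4,suppress=True)
for n in ["scene","top"]:
    f=eyes.grab_frame(n); cv2.imwrite(f"pics/{n}0.png",f["frame"][:,:,::-1])
    print(n,f["mtx"],f["k1"],f["view"])
s=monitor.sense(); print(s)
E
```

```text
pics
scene [[415.7915   0.     254.43  ]
 [  0.     415.7915 197.0026]
 [  0.       0.       1.    ]] -0.0990644862361465 [[-0.7307 -0.6826 -0.0114  0.4264]
 [-0.496   0.5423 -0.6782  0.3715]
 [ 0.4691 -0.4899 -0.7348  0.9045]
 [ 0.      0.      0.      1.    ]]
top [[369.0549   0.     255.9446]
 [  0.     369.0549 196.7763]
 [  0.       0.       1.    ]] -0.0013482456747399266 [[ 0.0107 -0.9999  0.0014 -0.0066]
 [-0.9784 -0.0107 -0.2063  0.6063]
 [ 0.2063  0.0008 -0.9785  0.9423]
 [ 0.      0.      0.      1.    ]]
{'clock': 0.1, 'joints': array([-1.3264,  0.3134,  1.4983, -0.    ,  1.331 , -0.2234]), 'qvel': array([ 0.0003, -0.0008, -0.0022, -0.001 , -0.0008,  0.0009]), 'joint_efforts': array([  0.0024, -41.2897, -26.0144,  -0.0002,   0.003 ,   0.    ]), 'position': array([ 0.2366, -0.4684,  0.2308]), 'ee_rot': array([ 0.9728,  0.2317, -0.    , -0.0006]), 'contact_force': array([ 0.4241, -0.1463,  0.3568]), 'ft_torque': array([-0.0198,  0.0073, -0.04  ]), 'gripper_force': 0.0, 'finger_gap': 0.9987758205304137}
```

View pics/scene0.png

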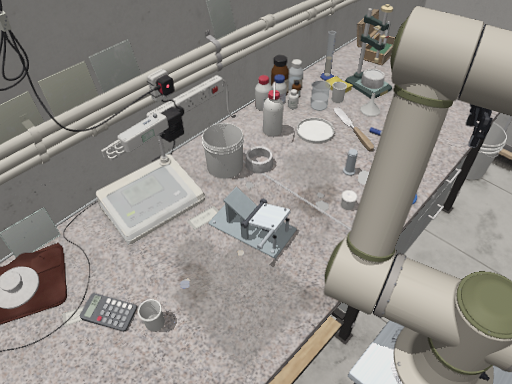

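View pics/top0.png

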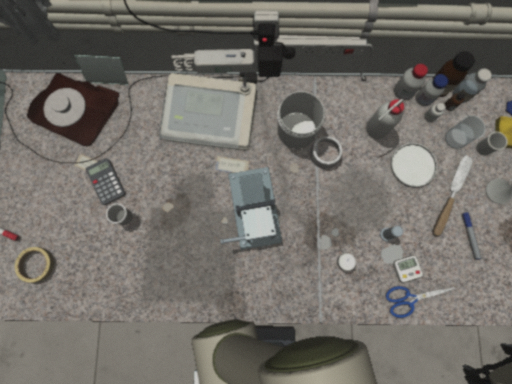

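Scene: port with white leaf at about (268,218), coupler at (351,162), white pot at (349,200). Top: leaf (257,222), pin about (235,240), coupler about (392,232), pot (347,262). Next I'll write the helpers, make rough estimates and a close-up composite.

```bash
cat > h.py <<'E'
from bench import env, kinematics, monitor, eyes, job
import cv2, numpy as np
from scipy.spatial.transform import Rotation as R
np.set_printoptions(precision=4,suppress=True)
def ray(f,p):
    K=f["mtx"]; d=(np.array(p,float)-K[:2,2])/[K[0,0],K[1,1]]
    u=d.copy()
    for _ in range(20): u=d/(1+f["k1"]*(u@u))
    V=f["view"]; Rw=V[:3,:3].T
    v=Rw@np.r_[u,1]; return -Rw@V[:3,3], v/np.linalg.norm(v)
def plane(f,p,z):
    o,v=ray(f,p); return o+v*(z-o[2])/v[2]
def tri(*fp):
    A=np.zeros((3,3)); b=np.zeros(3); rs=[ray(f,p) for f,p in fp]
    for o,v in rs:
        M=np.eye(3)-np.outer(v,v); A+=M; b+=M@o
    x=np.linalg.solve(A,b); return x,max(np.linalg.norm(np.cross(x-o,v)) for o,v in rs)
def proj(f,X):
    V=f["view"]; c=V[:3,:3]@X+V[:3,3]; u=c[:2]/c[2]; u=u*(1+f["k1"]*(u@u))
    return u*f["mtx"][0,0]+f["mtx"][:2,2]
def save(name,f): cv2.imwrite(f"pics/{name}.png",f["frame"][:,:,::-1])
E
python3 - <<'E'
from h import *
t=eyes.grab_frame("top"); s=eyes.grab_frame("scene")
print("leaf",tri((t,(257,222)),(s,(269,218))))
print("coupler top",tri((t,(397,230)),(s,(351,153))), plane(t,(386,236),0), plane(s,(350,172),0))
print("pot",tri((t,(347,261)),(s,(349,196))))
ct=cv2.resize(t["frame"][160:260,220:287],None,fx=6,fy=6,interpolation=3)[:600,:400]
cs=cv2.resize(s["frame"][175:275,200:300],None,fx=4,fy=4,interpolation=3)
o=np.zeros((600,800,3),np.uint8); o[:ct.shape[0],:ct.shape[1]]=ct; o[:400,400:]=cs
cc=cv2.resize(s["frame"][140:190,325:375],None,fx=4,fy=4,interpolation=3); o[400:,400:600]=cc
cc=cv2.resize(t["frame"][210:260,365:415],None,fx=4,fy=4,interpolation=3); o[400:,600:]=cc
cv2.imwrite("pics/comp.png",o[:,:,::-1])
E
```

```text
leaf (array([ 0.535 , -0.0043,  0.0711]), np.float64(0.001213521222969618))
coupler top (array([ 0.5206, -0.3757,  0.068 ]), np.float64(0.0017559238577259846)) [ 0.51   -0.3703  0.    ] [ 0.5084 -0.3676 -0.    ]
pot (array([ 0.4376, -0.2487,  0.0332]), np.float64(1.533923999762881e-05))
```

View pics/comp.png

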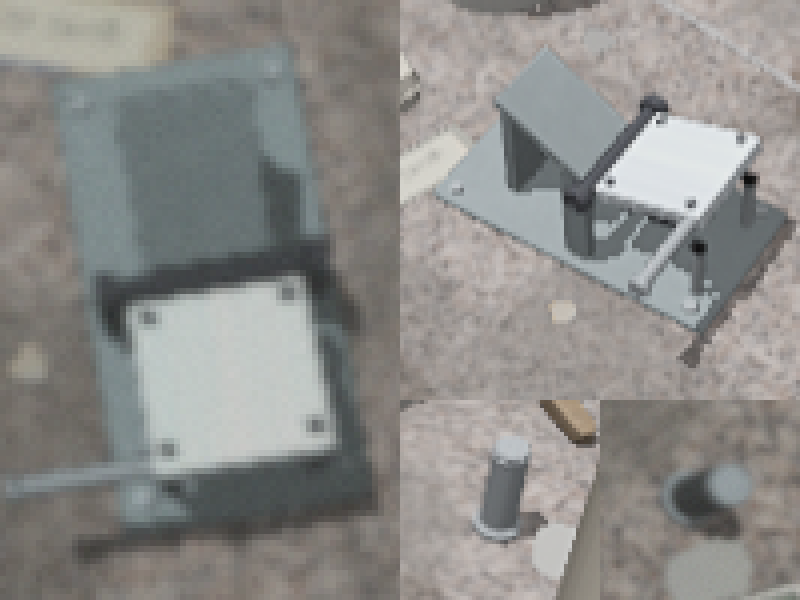

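Composite: leaf with 4 screws and the pin's knob at about (12,488) (top crop) and (640,285) (scene crop). The coupler stands upright on its flange with its top at (513,445) (scene crop) and (730,485) (top crop).

```bash
cat > m1.py <<'E'
from h import *
t=eyes.grab_frame("top"); s=eyes.grab_frame("scene")
# pixel centres: resized px p -> (p+.5)/k-.5+o
T=lambda x,y:((x+.5)/6-.5+220,(y+.5)/6-.5+160)
S=lambda x,y:((x-400+.5)/4-.5+200,(y+.5)/4-.5+175)
pts={"h+":((150,317),(609,182)),"h-":((288,288),(662,118)),"f+":((168,450),(690,204)),"f-":((316,426),(740,138)),"knob":((12,488),(640,285))}
for k,(a,b) in pts.items():
    print(k,*tri((t,T(*a)),(s,S(*b))))
print("coup top",*tri((t,((730.5-600)/4-.5+365,(485.5-400)/4-.5+210)),(s,((513.5-400)/4-.5+325,(440.5-400)/4-.5+140))))
E
python3 m1.py; python3 - <<'E'
from h import *
for p in ([0.50,-0.05],[0.45,0.0]):
  for yaw in (0,.15,.3,-.2):
    q=(R.from_euler('z',yaw)*R.from_quat([1,0,0,0])).as_quat(); print(p,yaw,kinematics.ik(np.r_[p,.3],q))
E
```

```text
h+ [0.5624 0.0303 0.0701] 0.0007538312981465527
h- [ 0.5739 -0.0322  0.074 ] 0.001094878845212887
f+ [0.5005 0.0207 0.0902] 0.0002984425780564534
f- [ 0.5119 -0.0429  0.0916] 0.0008377796641138235
knob [0.4832 0.0876 0.0867] 0.00028982541176721517
coup top [ 0.5144 -0.368   0.0904] 0.00038325904865201704
[0.5, -0.05] 0 [-0.3332  0.2214  1.4384 -0.      1.4818  1.2376]
[0.5, -0.05] 0.15 [-0.3332  0.2214  1.4384 -0.      1.4818  1.0876]
[0.5, -0.05] 0.3 [-0.3332  0.2214  1.4384 -0.      1.4818  0.9376]
[0.5, -0.05] -0.2 [-0.3332  0.2214  1.4384 -0.      1.4818  1.4376]
[0.45, 0.0] 0 [-0.2614  0.1003  1.5812 -0.      1.46    1.3094]
[0.45, 0.0] 0.15 [-0.2614  0.1003  1.5812 -0.      1.46    1.1594]
[0.45, 0.0] 0.3 [-0.2614  0.1003  1.5812 -0.      1.46    1.0094]
[0.45, 0.0] -0.2 [-0.2614  0.1003  1.5812 -0.      1.46    1.5094]
```

The leaf appears to be raised by about 15–17° at the start, with the base yawed about 10°. I'll go above the pin and look from two wrist positions.

```bash
cat >> h.py <<'E'
def down(yaw,lean=0.0):
    "tool down, tool y = Rz(yaw)(-y); lean tilts tool z"
    return (R.from_euler('z',yaw)*R.from_quat([1,0,0,0])).as_quat()
E
python3 - <<'E'
from h import *
psi=0.18
q=down(psi+np.pi/2)
print(monitor.sense()["clock"])
a=None
for i,p in enumerate(([0.46,0.02,0.27],[0.49,0.06,0.24])):
    env.reach(p,q) if i==0 else env.movel(p,0.3)
    f=eyes.grab_frame("wrist"); save(f"w{i}",f); np.save(f"w{i}.npy",f,allow_pickle=True)
    s=monitor.sense(); print(s["clock"],s["position"],s["ee_rot"]); print(f["mtx"][0,0],f["k1"],-f["view"][:3,:3].T@f["view"][:3,3],f["view"][2,:3])
a=cv2.imread("pics/w0.png");b=cv2.imread("pics/w1.png")
cv2.imwrite("pics/wa.png",np.hstack([cv2.resize(a,(400,300)),cv2.resize(b,(400,300))]))
E
```

```text
0.3
2.2917 [0.4601 0.0193 0.2699] [ 0.6413  0.7673 -0.0001 -0.0001]
345.8053702604215 -0.05728502126166022 [0.446  0.0954 0.413 ] [ 0.0538 -0.3004 -0.9523]
2.6833 [0.49   0.0596 0.24  ] [ 0.6408  0.7677 -0.0002 -0.0001]
345.8053702604215 -0.05728502126166022 [0.476  0.1361 0.3823] [ 0.0528 -0.3002 -0.9524]
```

View pics/wa.png

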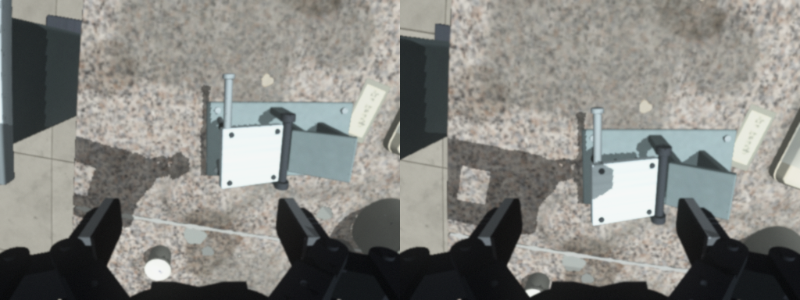

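Both views show leaf, pin and hinge clearly (w0: knob about (229,76)·1.28; w1: about (197,110)·1.28). I'll zoom to pick pixels.

```bash
python3 - <<'E'
import cv2,numpy as np
a=cv2.imread("pics/w0.png")[90:250,270:376];b=cv2.imread("pics/w1.png")[130:290,236:342]
z=lambda i:cv2.resize(i,(397,600),interpolation=3)
cv2.imwrite("pics/wz.png",np.hstack([z(a),z(b)]))
E
```

```text
(no output)
```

View pics/wz.png

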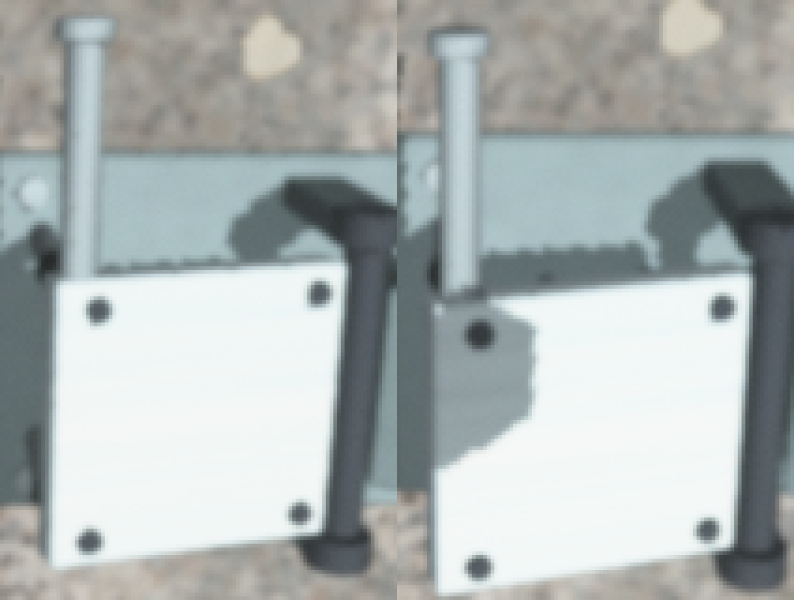

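Picked: screws, knob and hinge rod in both zooms, e.g. knob (86,29)/(460,44), free +y screw (98,311)/(480,335). Triangulating from the four views.

```bash
cat > m2.py <<'E'
from h import *
w0=np.load("w0.npy",allow_pickle=True).item(); w1=np.load("w1.npy",allow_pickle=True).item()
s=eyes.grab_frame("scene")
A=lambda x,y:((x+.5)/3.745-.5+270,(y+.5)/3.75-.5+90)
B=lambda x,y:((x-397+.5)/3.745-.5+236,(y+.5)/3.75-.5+130)
S=lambda x,y:((x-400+.5)/4-.5+200,(y+.5)/4-.5+175)
P={}
for k,a,b,c in (("f+",(98,311),(480,335),(690,204)),("h+",(318,294),(722,308),(609,182)),("f-",(89,541),(479,567),(740,138)),("h-",(300,514),(708,530),(662,118)),
  ("knob",(86,29),(460,44),(640,285)),("rod+",(365,222),(772,230),(578,195)),("rod-",(338,552),(752,568),(653,103))):
    P[k],e=tri((w0,A(*a)),(w1,B(*b)),(s,S(*c))); print(k,P[k],e)
hm=(P["h+"]+P["h-"])/2; fm=(P["f+"]+P["f-"])/2; ey=(P["h+"]-P["h-"]+P["f+"]-P["f-"]); print("yaw",np.arctan2(-ey[0],ey[1]),"slope",np.arcsin((fm-hm)[2]/np.linalg.norm(fm-hm)),np.linalg.norm(fm-hm),np.linalg.norm(ey)/2)
print("rod mid",(P["rod+"]+P["rod-"])/2,"leaf mid",(hm+fm)/2)
E
python3 m2.py
```

```text
f+ [0.5005 0.019  0.0896] 0.0014976706721839639
h+ [0.5624 0.0295 0.0698] 0.0013003959096349936
f- [ 0.5113 -0.0427  0.0937] 0.0014766195246458148
h- [ 0.5727 -0.033   0.0742] 0.00048050793962921094
knob [0.4829 0.087  0.0864] 0.0005552172825439603
rod+ [0.5702 0.0514 0.0689] 0.0011065638875789288
rod- [ 0.59   -0.0451  0.0676] 0.0020008665753889505
yaw 0.1673453740146659 slope 0.30434828856331303 0.06547822754065377 0.06310535353642678
rod mid [0.5801 0.0032 0.0682] leaf mid [ 0.5367 -0.0068  0.0818]
```

```bash
cat >> h.py <<'E'
psi=0.175; ex=np.array([np.cos(psi),np.sin(psi),0]); ey=np.array([-np.sin(psi),np.cos(psi),0]); ez=np.array([0,0,1.])
H=np.array([0.5806,0.0016,0.065])
def pin(a): return H+0.073*ey+0.085*(-np.cos(a)*ex+np.sin(a)*ez)
E
python3 - <<'E'
from h import *
q=down(psi+np.pi/2)
p=pin(0.26); print(p)
tcp=p-[0,0,0.0195]
env.movel(tcp+[0,0,0.08],0.25,frame=q)
print(env.movel(tcp,0.12,guard=10))
env.close_gripper(25)
s=monitor.sense(); print(s["clock"],s["position"],s["contact_force"],s["finger_gap"],s["gripper_force"])
f=eyes.grab_frame("wrist"); g=eyes.grab_frame("scene")
cv2.imwrite("pics/g1.png",np.hstack([cv2.resize(f["frame"],(400,300)),cv2.resize(g["frame"][160:280,190:350],(400,300))])[:,:,::-1])
E
```

```text
[0.487  0.0592 0.0869]
False
4.7417 [0.4878 0.0593 0.0675] [ 4.7809  1.882  -2.6915] 0.11061182020732149 25.231255888938904
```

View pics/g1.png

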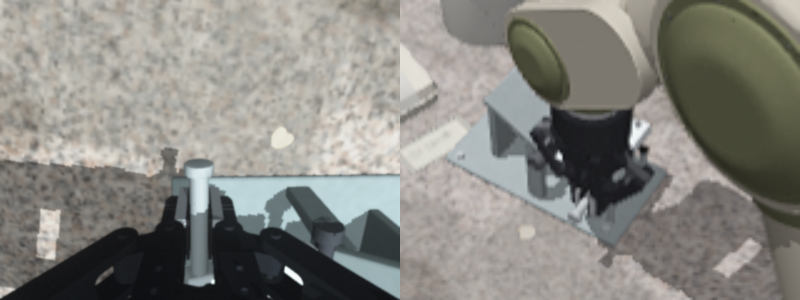

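The wrist view shows the pin (knob about (199,165)) between the pads, and the gap of 9.4 mm matches it. Flipping along the arc.

```bash
python3 - <<'E'
from h import *
for a in np.r_[np.arange(0.42,2.55,0.17),2.62]:
    env.movel(pin(a)-[0,0,0.0195],0.12)
    s=monitor.sense(); F=s["contact_force"]; print(round(a,2),round(s["clock"],2),s["position"]-pin(a)+[0,0,.0195],F,round(s["finger_gap"],3))
    if np.linalg.norm(F)>35: print("force!"); break
E
```

```text
0.42 5.11 [0.0008 0.0001 0.0002] [ 6.5047  1.9497 -3.0031] 0.104
0.59 5.38 [ 0.0002  0.0001 -0.0003] [ 4.3936  1.6293 -3.9672] 0.108
0.76 5.64 [-0.0004  0.     -0.0002] [-1.4982  1.0869  0.2505] 0.103
0.93 5.91 [-0.0011  0.      0.0001] [-6.5973 -0.2579  6.972 ] 0.103
1.1 6.17 [-0.0007  0.0002  0.0005] [-6.1158  2.3425 10.7479] 0.103
1.27 6.44 [-0.      0.0003  0.0005] [-2.7477  3.7108  8.7293] 0.106
1.44 6.71 [0.0002 0.0003 0.0003] [-0.4595  3.2005  6.7023] 0.103
1.61 6.97 [0.0003 0.0004 0.0002] [1.4818 3.9819 4.6424] 0.108
1.78 7.24 [ 0.0002  0.0003 -0.0001] [1.6224 4.6694 3.7306] 0.103
1.95 7.51 [ 0.0001  0.0002 -0.0004] [1.4179 4.1666 1.1918] 0.1
2.12 7.78 [ 0.0002  0.0002 -0.0005] [2.2476 4.1068 0.5133] 0.106
2.29 8.04 [ 0.0005  0.0002 -0.0006] [ 3.3441  4.2599 -0.0258] 0.101
2.46 8.31 [ 0.0006  0.0001 -0.0008] [ 3.7198  5.392  -0.9605] 0.101
2.62 8.57 [ 0.0002 -0.     -0.0008] [ 2.7739  3.434  -1.7954] 0.106
```

```bash
python3 - <<'E'
from h import *
p=np.array(monitor.sense()["position"]); 
print(env.movel(p+0.008*(0.5*ex-0.866*ez),0.03,guard=15))
s=monitor.sense(); print(s["clock"],s["position"]-p,s["contact_force"])
# pin angle if it sits at grasp point
d=s["position"]+[0,0,.0195]-H; print("angle",np.arctan2(d[2],-(d@ex)))
env.release()
p=np.array(monitor.sense()["position"]); env.movel(p+[0,0,0.10],0.3)
s=monitor.sense(); print(s["clock"],s["contact_force"])
# look at nipple from two wrist places
q=down(psi+np.pi/2)
for i,(du,dv,z) in enumerate(((0.0,0.0,0.25),(-0.05,-0.05,0.25))):
    env.movel(np.r_[(H+du*ex+(dv-0.02)*ey)[:2],z],0.3,frame=q)
    f=eyes.grab_frame("wrist"); np.save(f"n{i}.npy",f,allow_pickle=True); save(f"n{i}",f)
    c=proj(f,H+0.045*(.866*ex+.5*ez)); print(c)
    if i==0: c0=c
def crop(i,c):
    im=cv2.imread(f"pics/n{i}.png"); x=int(np.clip(c[0]-53,0,406));y=int(np.clip(c[1]-80,0,224)); print("crop",x,y); return cv2.resize(im[y:y+160,x:x+106],(397,600),interpolation=3)
cv2.imwrite("pics/nz.png",np.hstack([crop(0,c0),crop(1,c)]))
print(monitor.sense()["clock"])
E
```

```text
True
8.7833 [ 0.0002  0.     -0.0002] [-3.5126 -0.7451  8.7287]
angle 2.633255587457759
9.9917 [-0.4226 -0.2835 -0.2606]
[299.4333 148.0159]
[359.3559  90.7401]
crop 246 68
crop 306 10
11.075
```

View pics/nz.png

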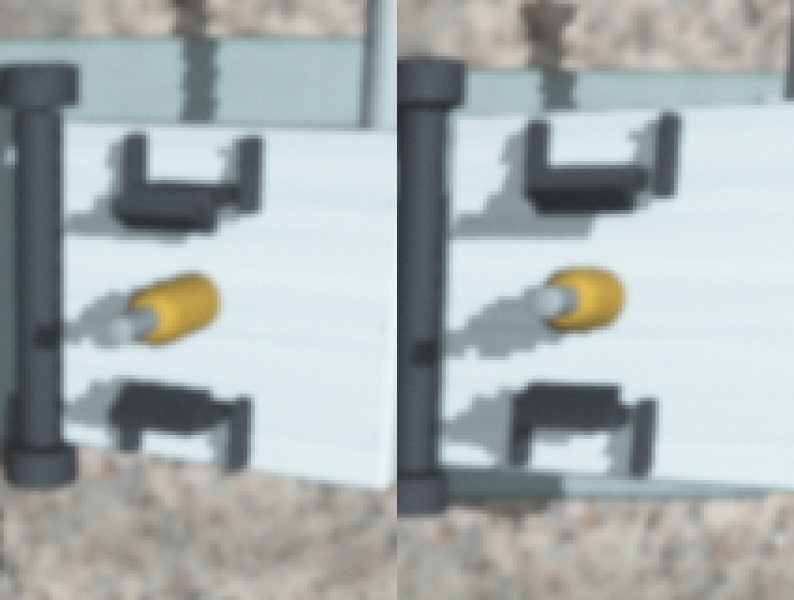

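The leaf lies on the bed at its stop with nipple and claws facing up. The stem tip is at (119,330) / (546,302) in the two crops. Measuring it against the model:

```bash
cat > m3.py <<'E'
from h import *
f0=np.load("n0.npy",allow_pickle=True).item(); f1=np.load("n1.npy",allow_pickle=True).item()
A=lambda x,y:((x+.5)/3.745-.5+246,(y+.5)/3.75-.5+68)
B=lambda x,y:((x-397+.5)/3.745-.5+306,(y+.5)/3.75-.5+10)
E3=np.array([ex,ey,ez])
for k,a,b in (("stem",(119,330),(546,302)),("rod+",(40,85),(430,82)),("rod-",(40,468),(420,495)),("c+l",(118,222),(530,207)),("c+r",(212,228),(630,210)),("c-l",(125,385),(520,385)),("c-r",(208,388),(618,388))):
    X,e=tri((f0,A(*a)),(f1,B(*b))); print(k,X,round(e,4),"rel",E3@(X-H))
l=.866*ex+.5*ez; n=-.5*ex+.866*ez
print("exp stem rel",E3@(.045*l+.046*n))
for d in (0,.006): print(proj(f0,H+.045*l+(.04+d)*n),A(119,330),proj(f1,H+.045*l+(.04+d)*n),B(546,302))
E
python3 m3.py
```

```text
stem [0.597  0.0059 0.1268] 0.0001 rel [0.0169 0.0013 0.0618]
rod+ [0.5728 0.0501 0.0711] 0.0003 rel [0.0008 0.0491 0.0061]
rod- [ 0.5895 -0.0425  0.0788] 0.0007 rel [ 0.0011 -0.0449  0.0138]
c+l [0.5948 0.0249 0.103 ] 0.0003 rel [0.018  0.0205 0.038 ]
c+r [0.6148 0.0278 0.1072] 0.0002 rel [0.0383 0.0198 0.0422]
c-l [ 0.6036 -0.0123  0.0971] 0.0004 rel [ 0.0202 -0.0177  0.0321]
c-r [ 0.6221 -0.0082  0.1055] 0.0005 rel [ 0.0392 -0.0169  0.0405]
exp stem rel [0.016  0.     0.0623]
[279.636  156.1017] (277.40921228304404, 155.63333333333333) [346.3782  91.7848] (345.41989319092124, 90.16666666666667)
[276.2441 157.4881] (277.40921228304404, 155.63333333333333) [344.1365  91.9669] (345.41989319092124, 90.16666666666667)
```

Stem tip is within 1–2 mm of the model, with a y shift of +1.4 mm and the seat face about 5–6 mm off the axis. Next: check IK for the press pose and look at the coupler up close.

```bash
cat >> h.py <<'E'
H=H+0.0014*ey+0.0005*ex
l=.866*ex+.5*ez; n=-.5*ex+.866*ez
SEAT=H+.045*l+.0055*n
def press_q(ty):
    z=-n; return R.from_matrix(np.array([np.cross(ty,z),ty,z]).T).as_quat()
E
python3 - <<'E'
from h import *
C=np.array([.513,-.368])
for nm,ty,yaw in (("-ey",-ey,psi),("ey",ey,psi+np.pi),("l",l,psi+np.pi/2),("-l",-l,psi-np.pi/2)):
    print(nm,kinematics.ik(SEAT+.041*n,press_q(ty)),kinematics.ik(np.r_[C,.041],down(yaw)))
q=down(psi)
for i,(d,z) in enumerate(((np.zeros(2),.22),(np.array([-.03,.05]),.22))):
    p=np.r_[C+d-0.03*ex[:2],z]
    env.reach(p,q) if i==0 else env.movel(p,0.3)
    f=eyes.grab_frame("wrist"); np.save(f"c{i}.npy",f,allow_pickle=True); save(f"c{i}",f); print(monitor.sense()["clock"],proj(f,np.r_[C,.085]),proj(f,np.r_[C,0]))
a=cv2.imread("pics/c0.png");b=cv2.imread("pics/c1.png")
cv2.imwrite("pics/ca.png",np.hstack([cv2.resize(a,(400,300)),cv2.resize(b,(400,300))]))
E
```

```text
-ey [-0.2844  0.3624  1.8289  0.4631  0.5194  0.757 ] [-0.8075  0.7352  1.3531 -0.      1.0533  0.5883]
ey [-0.2844  0.3624  1.8289  0.4631  0.5194 -2.3846] [-0.8075  0.7352  1.3531 -0.      1.0533 -2.5533]
l [-0.2844  0.3624  1.8289  0.4631  0.5194 -0.8138] [-0.8075  0.7352  1.3531 -0.      1.0533 -0.9825]
-l [-0.2844  0.3624  1.8289  0.4631  0.5194  2.3278] [-0.8075  0.7352  1.3531 -0.      1.0533  2.159 ]
12.2917 [254.8261 143.3701] [254.6595 129.3199]
12.6833 [323.3122 117.1377] [307.4308 108.9283]
```

View pics/ca.png

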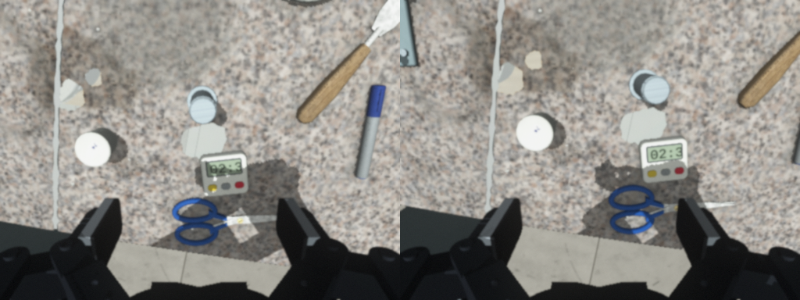

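Coupler: top disc at (203,110) and (255,90) in the half-views (×1.28 px), flange just behind; pot at (92,150), timer in front. Extract the disc by mask.

```bash
python3 - <<'E'
from h import *
F=[np.load(f"c{i}.npy",allow_pickle=True).item() for i in (0,1)]
P=[]
for f,c in zip(F,((260,141),(326,115))):
    im=f["frame"].astype(int); x0,y0=c[0]-30,c[1]-35; w=im[y0:y0+65,x0:x0+60]
    m=((w[...,2]-w[...,0]>8)).astype(np.uint8)
    g=w.mean(2); top=(m>0)&(g>150)
    print("row profile at col",[tuple(w[r,30]) for r in range(14,60,3)])
    n_,lab,st,ce=cv2.connectedComponentsWithStats(top.astype(np.uint8)); k=1+np.argmax(st[1:,4]); print("cc",st[k],ce[k]+[x0,y0])
    circ=cv2.HoughCircles(cv2.resize(f["frame"][y0:y0+65,x0:x0+60].mean(2).astype(np.uint8),None,fx=4,fy=4,interpolation=2),cv2.HOUGH_GRADIENT,1,20,param1=80,param2=15,minRadius=48,maxRadius=90)
    if circ is not None: print([(c_[0]/4+x0,c_[1]/4+y0,c_[2]/4) for c_ in circ[0][:4]])
    z=np.linalg.norm(f["view"][:3,:3]@np.r_[.513,-.368,.085]+f["view"][:3,3]); print("r exp",15e-3*345.8/z, 20e-3*345.8/(z+.085))
    P.append(cv2.resize(w.astype(np.uint8),(400,433),interpolation=3))
cv2.imwrite("pics/cz.png",np.hstack(P)[:,:,::-1])
E
```

```text
row profile at col [(np.int64(81), np.int64(89), np.int64(90)), (np.int64(145), np.int64(159), np.int64(162)), (np.int64(184), np.int64(200), np.int64(204)), (np.int64(206), np.int64(223), np.int64(226)), (np.int64(209), np.int64(224), np.int64(228)), (np.int64(208), np.int64(225), np.int64(228)), (np.int64(208), np.int64(223), np.int64(227)), (np.int64(206), np.int64(221), np.int64(226)), (np.int64(209), np.int64(224), np.int64(228)), (np.int64(204), np.int64(220), np.int64(224)), (np.int64(203), np.int64(219), np.int64(223)), (np.int64(206), np.int64(222), np.int64(226)), (np.int64(200), np.int64(215), np.int64(220)), (np.int64(187), np.int64(194), np.int64(191)), (np.int64(210), np.int64(216), np.int64(211)), (np.int64(209), np.int64(215), np.int64(209))]
cc [   9    4   39   49 1252] [258.1685 135.4521]
[(np.float32(259.125), np.float32(139.625), np.float32(17.225)), (np.float32(258.375), np.float32(130.375), np.float32(15.15)), (np.float32(255.125), np.float32(136.625), np.float32(21.25)), (np.float32(262.875), np.float32(133.125), np.float32(19.725))]
r exp 18.376804514520636 1
[... 431 characters left out ...]
int64(219), np.int64(223)), (np.int64(198), np.int64(214), np.int64(220)), (np.int64(196), np.int64(211), np.int64(216)), (np.int64(200), np.int64(216), np.int64(221)), (np.int64(194), np.int64(210), np.int64(215)), (np.int64(116), np.int64(122), np.int64(126)), (np.int64(98), np.int64(95), np.int64(89)), (np.int64(184), np.int64(189), np.int64(185))]
cc [   0    9   50   44 1272] [322.4112 111.739 ]
[(np.float32(326.875), np.float32(114.875), np.float32(17.775)), (np.float32(314.125), np.float32(109.875), np.float32(15.7)), (np.float32(319.625), np.float32(111.125), np.float32(21.225)), (np.float32(314.875), np.float32(114.875), np.float32(20.65))]
r exp 18.14912081194985 18.651616091099037
```

View pics/cz.png

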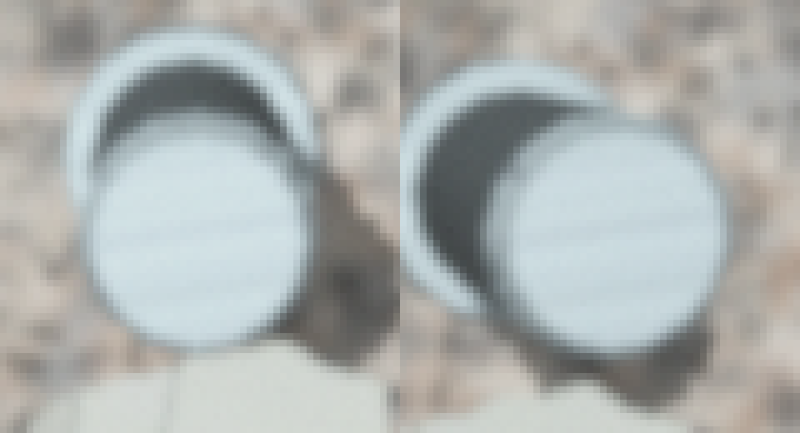

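Discs are clear: top centres at crop (200,235) and (610,237). Triangulate, check, grasp.

```bash
python3 - <<'E'
from h import *
F=[np.load(f"c{i}.npy",allow_pickle=True).item() for i in (0,1)]
X,e=tri((F[0],(259.5,140.7)),(F[1],(327.0,115.1))); print("top",X,e)
a=plane(F[0],(259.5,140.7),.085);b=plane(F[1],(327.0,115.1),.085);c=plane(F[0],(258.6,128.8),.008); print(a,b,"flange",c)
C=(a+b)[:2]/2
assert abs(X[2]-.085)<.008 and np.linalg.norm(C-c[:2])<.005
C=(C+c[:2])/2 if np.linalg.norm(C-c[:2])>.002 else C
q=down(psi)
env.movel(np.r_[C,.17],.3,frame=q)
print(env.movel(np.r_[C,.038],.15,guard=8))
s=monitor.sense(); print(s["position"],s["contact_force"])
env.close_gripper(90)
s=monitor.sense(); print(s["clock"],s["position"],s["contact_force"],s["finger_gap"]*85,s["gripper_force"])
np.save("grasp.npy",np.r_[C,s["position"]])
E
```

```text
top [ 0.5149 -0.3716  0.0799] 9.580419685450274e-05
[ 0.5158 -0.3713  0.085 ] [ 0.5151 -0.3705  0.085 ] flange [ 0.5153 -0.3717  0.008 ]
False
[ 0.5159 -0.3714  0.0393] [0.476  0.1328 0.0619]
14.7417 [ 0.5156 -0.371   0.0384] [-0.6291  0.7849  3.7107] 28.313338296552008 88.39550971984863
```

```bash
python3 - <<'E'
from h import *
d=0.0382; p=np.array(monitor.sense()["position"])
env.movel(p+[0,0,.02],.1); env.movel(p+[0,0,.2],.3)
s=monitor.sense(); print(s["finger_gap"]*85,s["contact_force"])
q=press_q(-ey)
env.reach(SEAT+(.14+d)*n,q)
print(monitor.sense()["clock"])
env.movel(SEAT+(.055+d)*n,.15)
s=monitor.sense(); print(s["clock"],s["position"]-SEAT-(.055+d)*n,R.from_quat(s["ee_rot"]).as_matrix()[:,2],-n,s["contact_force"])
f=eyes.grab_frame("wrist");g=eyes.grab_frame("scene");t=eyes.grab_frame("top")
c=proj(g,SEAT); x,y=int(c[0]-30),int(c[1]-40); print(c,x,y)
ct=proj(t,SEAT); print(ct)
o=np.hstack([cv2.resize(f["frame"][0:220,120:400],(440,346)),cv2.resize(g["frame"][y:y+60,x:x+60],(346,346),interpolation=3)])
cv2.imwrite("pics/pre.png",o[:,:,::-1])
np.save("pre.npy",[f,g,t],allow_pickle=True)
print(proj(f,SEAT),proj(f,SEAT+.04*n),proj(f,SEAT+.055*n))
E
```

```text
27.937539189515313 [-1.2933 -0.1934 -3.3808]
17.2
17.9167 [ 0.0002 -0.0003  0.0006] [ 0.493   0.0867 -0.8657] [ 0.4924  0.0871 -0.866 ] [ 0.0717 -0.7916 -1.9742]
[242.7371 200.0452] 212 160
[252.4413 190.7437]
[252.8168 194.174 ] [252.6359 214.6446] [252.5503 224.3546]
```

View pics/pre.png

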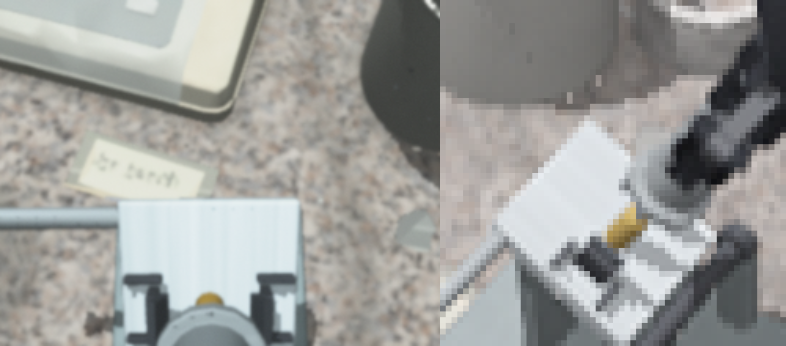

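The wrist view shows the flange centre (about x=211) in line with nipple (209) and claw midline (~210). The scene view shows the coupler above the nipple along its axis. Inserting in steps with force readout.

```bash
cat > ins.py <<'E'
from h import *
import sys
d=.0382; off=np.array([float(sys.argv[1]),float(sys.argv[2])]); hs=[float(x) for x in sys.argv[3].split(",")]; G=float(sys.argv[4])
f0=np.array(monitor.sense()["contact_force"])
for h in hs:
    g=env.movel(SEAT+(h+d)*n+off[0]*l+off[1]*ey,.04,guard=G)
    s=monitor.sense(); F=s["contact_force"]; r=s["position"]-SEAT
    print(h,g,round(s["clock"],2),"h",round(r@n-d,4),"l",round(r@l,4),"y",round(r@ey,4),"F n,l,y",np.array([F@n,F@l,F@ey]),"M",s["ft_torque"],"gap",round(s["finger_gap"]*85,2))
    if g: break
E
python3 - <<'E'
from h import *
f,g,t=np.load("pre.npy",allow_pickle=True)
Z=lambda p:(np.array(p)-[212,160]+.5)*346/60-.5+[440,0]
for nm,X in (("seat",SEAT),("n26",SEAT+.026*n),("n55",SEAT+.055*n),("n55+5l",SEAT+.055*n+.005*l),("n55+5y",SEAT+.055*n+.005*ey)): print(nm,Z(proj(g,X)))
E
python3 ins.py 0 0 0.038,0.030,0.026,0.022 8
```

```text
seat [619.634  233.3105]
n26 [641.5187 211.5295]
n55 [666.9609 186.2099]
n55+5l [658.8025 178.6231]
n55+5y [660.8202 193.0624]
0.038 False 18.64 h 0.0379 l -0.0001 y 0.0 F n,l,y [-1.5766 -0.8854  0.3433] M [-0.0808  0.4272 -0.0036] gap 28.15
0.03 False 18.99 h 0.0298 l -0.0002 y 0.0001 F n,l,y [-1.8511 -1.5786  0.922 ] M [-0.0708  0.4017 -0.0233] gap 28.26
0.026 False 19.24 h 0.0258 l -0.0001 y 0.0 F n,l,y [-1.3325 -1.3243 -0.0486] M [-0.1196  0.477  -0.0313] gap 28.15
0.022 False 19.49 h 0.0218 l -0.0001 y 0.0001 F n,l,y [-2.3311 -1.2764  0.4786] M [-0.0862  0.492  -0.0106] gap 28.17
```

```bash
python3 ins.py 0 0 0.018,0.014,0.011,0.008,0.006,0.004,0.003 28
```

```text
0.018 False 19.74 h 0.0179 l 0.0001 y -0.0 F n,l,y [-1.8014  0.3058 -0.5867] M [-0.0523  0.283   0.0317] gap 28.26
0.014 False 19.99 h 0.0137 l 0.0 y 0.0 F n,l,y [-4.6149 -0.0722  0.9575] M [0.0419 0.091  0.0754] gap 27.77
0.011 False 20.24 h 0.0108 l -0.0001 y -0.0 F n,l,y [-3.9639  1.016   0.1625] M [0.0301 0.1575 0.0195] gap 27.7
0.008 False 20.49 h 0.0079 l 0.0001 y -0.0 F n,l,y [-2.661   0.415   0.4408] M [0.0359 0.1408 0.0285] gap 28.07
0.006 False 20.74 h 0.006 l 0.0001 y -0.0 F n,l,y [0.1585 0.1367 0.3406] M [ 0.0298  0.1789 -0.0106] gap 27.97
0.004 False 20.99 h 0.0039 l 0.0 y -0.0 F n,l,y [-1.0552  1.0586  0.0816] M [0.0157 0.1109 0.0257] gap 28.34
0.003 False 21.24 h 0.0031 l 0.0001 y 0.0 F n,l,y [ 4.3647 -0.0156  0.516 ] M [0.0126 0.2656 0.0018] gap 28.09
```

```bash
python3 ins.py 0 0 0.002,0.001,0,-0.001,-0.002,-0.003,-0.004 25
```

```text
0.002 False 21.49 h 0.002 l 0.0001 y -0.0 F n,l,y [ 4.1625 -0.1762  1.552 ] M [0.0292 0.2326 0.0293] gap 27.97
0.001 False 21.74 h 0.001 l 0.0001 y -0.0 F n,l,y [ 3.967   0.184  -0.1048] M [0.0555 0.212  0.0505] gap 27.95
0.0 False 21.99 h 0.0007 l 0.0003 y -0.0 F n,l,y [18.1138 -3.4354  0.1945] M [-0.0474  0.8608  0.03  ] gap 28.17
-0.001 False 22.24 h 0.0006 l 0.0004 y 0.0 F n,l,y [34.9747 -8.404   1.8872] M [-0.1665  1.7196  0.0536] gap 28.15
-0.002 False 22.49 h 0.0005 l 0.0006 y 0.0 F n,l,y [ 50.475  -13.9938   1.5067] M [-0.2149  2.4553  0.0199] gap 28.09
-0.003 False 22.74 h 0.0003 l 0.0007 y 0.0 F n,l,y [ 67.7749 -17.1628   1.1162] M [-0.3147  3.3407  0.0568] gap 27.68
-0.004 False 22.99 h -0.0005 l 0.0018 y -0.0002 F n,l,y [ 63.3555 -13.5763   3.2742] M [0.001  2.2541 0.1131] gap 28.27
```

Hard stop at h≈0.7 mm: it is home. I'll relax the push, then do a gentle guarded lift to check that the claws hold (expected stop ~3 mm up), and press home again.

```bash
python3 ins.py 0 0 -0.002,-0.001,0,0.001,0.002,0.003,0.004,0.005,0.006 9
```

```text
-0.002 False 23.24 h -0.0002 l 0.0014 y -0.0002 F n,l,y [30.8088 -4.1367  1.6348] M [0.1275 0.8553 0.0867] gap 28.03
-0.001 False 23.49 h -0.0 l 0.0012 y -0.0003 F n,l,y [16.2744 -0.8253  1.3801] M [0.1568 0.2034 0.1438] gap 28.04
0.0 False 23.74 h 0.0003 l 0.0008 y -0.0003 F n,l,y [4.3401 1.5408 0.3581] M [ 0.078  -0.1282  0.006 ] gap 28.22
0.001 False 23.99 h 0.0012 l 0.0006 y -0.0003 F n,l,y [4.738  2.7239 0.3256] M [ 0.0982 -0.3222  0.0247] gap 28.03
0.002 False 24.24 h 0.0022 l 0.0005 y -0.0002 F n,l,y [ 3.9156  3.623  -0.0125] M [ 0.0124 -0.5136 -0.0504] gap 28.28
0.003 False 24.49 h 0.003 l 0.0003 y -0.0002 F n,l,y [ 0.0329  5.0555 -0.336 ] M [ 0.0796 -0.8311 -0.0945] gap 27.98
0.004 False 24.74 h 0.0037 l -0.0 y -0.0002 F n,l,y [-5.2576  5.3271 -1.223 ] M [-0.0273 -0.9314 -0.0802] gap 27.96
0.005 False 24.99 h 0.0044 l -0.0003 y -0.0002 F n,l,y [-7.3883  5.4428 -0.6692] M [-0.0841 -0.9767 -0.2383] gap 28.1
0.006 False 25.24 h 0.0052 l -0.0006 y -0.0001 F n,l,y [-10.2972   4.4081  -1.2652] M [-0.1425 -0.9746 -0.2479] gap 28.12
```

The lift met resistance starting at h≈3.4 mm, 3 mm above home, which is where the latched claws should stop it. Pressing home again.

```bash
python3 ins.py 0 0 0.005,0.004,0.003,0.002,0.001,0,-0.001,-0.0015 25
```

```text
0.005 False 25.49 h 0.0046 l -0.0002 y -0.0001 F n,l,y [-6.5004  5.2619 -1.1339] M [-0.0545 -0.855  -0.1217] gap 28.37
0.004 False 25.74 h 0.0039 l 0.0 y -0.0001 F n,l,y [-3.3968  5.2358 -1.7302] M [-0.1187 -0.8101 -0.0795] gap 27.91
0.003 False 25.99 h 0.0031 l 0.0002 y -0.0001 F n,l,y [ 0.1492  5.2957 -0.6642] M [ 0.0329 -0.8714 -0.1247] gap 28.01
0.002 False 26.24 h 0.0022 l 0.0003 y -0.0001 F n,l,y [2.5907 6.1757 0.3168] M [ 0.1109 -0.8115 -0.1001] gap 28.05
0.001 False 26.49 h 0.0012 l 0.0003 y -0.0 F n,l,y [3.3974 5.3272 0.0109] M [ 0.1331 -0.7581 -0.0317] gap 28.36
0.0 False 26.74 h 0.0003 l 0.0003 y -0.0 F n,l,y [4.2501 4.3234 0.9859] M [ 0.095  -0.7066 -0.0433] gap 28.45
-0.001 False 26.99 h -0.0001 l 0.0004 y -0.0 F n,l,y [16.7334  0.799   0.7683] M [ 0.0458 -0.1192  0.0159] gap 27.99
-0.0015 False 27.24 h -0.0002 l 0.0005 y -0.0001 F n,l,y [25.1005 -1.135  -0.0411] M [ 0.0143  0.3014 -0.0006] gap 28.34
```

Elastic and reversible, with a steady ~25 N push at the end. Before handing in, I'll check the claw positions numerically in the wrist image (dark-block edges along the hinge direction, before and now).

```bash
python3 - <<'E'
from h import *
pre=np.load("pre.npy",allow_pickle=True)[0]; f=eyes.grab_frame("wrist")
ys=np.arange(-.036,.0361,.0005)
for nm,fr in (("pre",pre),("now",f)):
    for L,N in ((.010,.024),(.010,.021),(.010,.018),(.010,.013)):
        px=np.array([proj(fr,SEAT+L*l+y*ey+N*n) for y in ys])
        v=cv2.remap(fr["frame"].mean(2).astype(np.float32),px[:,0].astype(np.float32)[None],px[:,1].astype(np.float32)[None],1)[0]
        e=[(round(1e3*(ys[i]+ys[i+1])/2,1),"v" if v[i+1]<v[i] else "^") for i in range(len(v)-1) if (v[i]-110)*(v[i+1]-110)<0]
        print(nm,L,N,px[0].round(),px[-1].round(),e,v.min().round(),v.max().round())
s=monitor.sense();print(s["clock"],s["contact_force"]@n)
E
```

```text
pre 0.01 0.024 [308. 191.] [197. 191.] [(np.float64(-26.2), 'v'), (np.float64(-17.2), '^'), (np.float64(-4.7), 'v'), (np.float64(-3.2), '^'), (np.float64(16.8), 'v'), (np.float64(25.8), '^')] 49.0 230.0
pre 0.01 0.021 [308. 190.] [198. 190.] [(np.float64(-26.7), 'v'), (np.float64(-17.7), '^'), (np.float64(17.3), 'v'), (np.float64(26.3), '^')] 54.0 231.0
pre 0.01 0.018 [307. 188.] [198. 188.] [(np.float64(-26.7), 'v'), (np.float64(-17.7), '^'), (np.float64(17.8), 'v'), (np.float64(26.3), '^')] 62.0 232.0
pre 0.01 0.013 [306. 186.] [200. 186.] [(np.float64(-27.2), 'v'), (np.float64(-21.2), '^'), (np.float64(18.8), 'v'), (np.float64(26.8), '^')] 63.0 232.0
now 0.01 0.024 [326. 225.] [180. 225.] [(np.float64(-34.7), '^'), (np.float64(-26.2), 'v'), (np.float64(-16.2), '^'), (np.float64(-12.7), 'v'), (np.float64(-7.7), '^'), (np.float64(11.3), 'v'), (np.float64(11.8), '^'), (np.float64(14.8), 'v'), (np.float64(25.8), '^'), (np.float64(34.8), 'v')] 42.0 224.0
now 0.01 0.021 [325. 223.] [182. 223.] [(np.float64(-35.8), '^'), (np.float64(-26.7), 'v'), (np.float64(-16.7), '^'), (np.float64(-12.2), 'v'), (np.float64(-7.7), '^'), (np.float64(15.3), 'v'), (np.float64(26.3), '^'), (np.float64(35.3), 'v')] 44.0 224.0
now 0.01 0.018 [324. 221.] [183. 221.] [(np.float64(-26.7), 'v'), (np.float64(-17.2), '^'), (np.float64(-11.7), 'v'), (np.float64(-7.7), '^'), (np.float64(16.8), 'v'), (np.float64(26.8), '^')] 48.0 224.0
now 0.01 0.013 [322. 217.] [185. 217.] [(np.float64(-26.7), 'v'), (np.float64(-17.7), '^'), (np.float64(-10.2), 'v'), (np.float64(-7.7), '^'), (np.float64(17.8), 'v'), (np.float64(26.8), '^')] 55.0 222.0
27.2917 24.90116906500473
```

Both claws are at their closed positions (outer edges ±26 mm, the same as before insertion), over the 40 mm flange with the coupler home under a 25 N push. Handing in.

```bash
python3 -c "
from bench import job; print(job.hand_in())"
```

```text
the job is handed in; nothing more can be done
None
```

The job is handed in at about 27 s of the 61 s allowed: the leaf is flipped onto its stop, and the coupler is snapped under both claws, still gripped and pushed fully home with about 25 N to hold the valve open; no verdict came back.

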